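Raise the sash of a weighing hood to its mark

TASK

Push the counterweighted sliding window of the weighing hood up with the fingertips from beneath its blue lip, until the red pointer on the window is level with the green mark clip on the left guide, then let go and move clear. Keep off the clear pane, do not shift the green clip, and leave the concrete cores and the other things on the bench where they stand.

Things in the scene. Friction and masses are not known exactly. Their poses are not given: they have to be found in the camera images.
- lip_edge (a point): Middle of the lower front edge (nearest the robot) of the window's blue lip, on its flat underside. Frame, turning with the hood: z = the way the window slides open, up the guides, which lean back 30 degrees from vertical, away from the robot; y = along the lip to the hood's left; x = along the underside into the hood, 30 degrees below level.
- pointer (a point): Tip of the red pointer, 6 mm thick, at the left (+y) end of the lip; it moves with the window. It lies 18 mm in x, 235 mm in y and 5 mm in z from lip_edge, same axes.
- mark (a point): The green mark clip on the left guide of the hood: inner end of its 6 mm thick green finger, half-way up its thickness. Same axes as lip_edge; the window is at the marked height when the pointer has the same z along these axes. The clip is held by friction, 15 N.
- sash (a joint): Position of the window along its guides, m: 0 lowest, grows as it is pushed up, stop at 0.22. Counterweighted with friction: it stays where it is left; about 2 to 5 N along the guides push it up, rather more when faster.
- mark_clip (a joint): Position of the green clip along the guide, m: the value of sash at which pointer and mark are level (0.12 to 0.18).
- hood: Weighing hood, fixed: cream base 320 deep x 520 wide x 12 mm, two aluminium guides 490 mm apart, to 500 mm high, side panels, with a balance and one core inside. Origin on the table at mid-width, where the front plane of the guides meets it; x level into the hood, y to its left, z up.
- core_a: Loose concrete core, 90 mm in diameter, 90 mm tall, upright in front of the hood on one side. Origin: centre of its underside.
- core_b: Loose concrete core, 90 mm in diameter, 90 mm tall, upright in front of the hood on the other side. Origin: centre of its underside.
- tin: Loose steel sample tin, 70 mm in diameter, 80 mm tall, to the right. Origin: centre of its underside.
- brush: Loose hand brush lying at the right. Origin: under its middle.
- bowl: Loose steel bowl, 120 mm across, 50 mm high, at the left. Origin: centre of its underside.
- lip_middle (a point): The blue lip, 420 mm wide; its underside is 52 mm deep, 48 mm of it in front of the pane, and open beneath (nothing fixed within 120 mm under it along the guides); its upper side slopes back to the pane, so it cannot be pinched. This point: middle of the underside, 26 mm along x from lip_edge, same axes.
- pane_middle (a point): Clear pane of the window, 380 mm wide, 165 mm high along the guides, 5 mm thick, above the lip; not to be touched. Same axes as lip_edge; this point is the centre of the pane.
- wrench: Loose steel wrench, 160 mm long, lying at the left. Origin: under its middle.

How it is judged (in metres and radians):
On the way:
1. the fingers push on the lip with the window risen to within 60 mm below the mark (contact force between the fingers and sash_c0 above 0.5 N and z of pointer in the frame of mark above -0.06 m), for 0.1 s.
At the end, for the whole second after the job is handed in: The window stands still with its red pointer within 8 mm of the green mark, measured along the guides, and nothing else has been disturbed (z of pointer in the frame of mark between -0.008 and 0.008 m and velocity of joint sash between -0.005 and 0.005 m/s); the robot touches nothing.
It fails at once if the clear pane is touched with more than 2 N (contact force between the arm and sash_c3 above 2 N).
It fails at once if the clear pane is touched by the fingers with more than 2 N (contact force between the fingers and sash_c3 above 2 N).
It fails at once if the green mark clip is shifted by more than 4 mm (distance of mark from where it was at the start of the episode above 0.004 m).
It fails at once if a core, the tin, the brush, the wrench or the bowl is moved or lifted by more than 15 mm (distance of any of core_a, core_b, tin, brush, wrench, bowl from where it was at the start of the episode above 0.015 m).
It also fails if it takes over 35 s, if anything falls off the work surface, if the arm or the gripper's body presses on something with over 40 N, if the wrist force passes 120 N, or if a joint passes its speed limit or range.

ROBOT

A 7-joint arm with a two-finger parallel gripper is mounted at the origin on the work surface. World frame = base frame: x ahead of the robot, y to its left, z up, the work surface at z = 0. Lengths are in mm, angles in rad, forces in N, time in s.
With the tool pointing down it reaches from about 400 to 850 mm from the base axis. Payload 6.9 kg.
Tool frame: the origin (TCP) lies on the centre line of the jaws, within the pads' length; the fingertips stand 19 mm ahead of it and the grasp point (between the pads) is the TCP; z points along the fingers, y is the line along which they close (so a half turn about z gives the same grasp; the last joint's range is limited). The gripper opens to 85 mm and grips with 20 to 120 N. Pads are 22 mm wide; open, the fingers measure 114 mm over their backs; the gripper's body (76 mm by 85 mm) begins 54 mm behind the grasp point. The pads swing forward as they close: fully open they stand 13 mm farther back than shut.
Start: joints at [1.29, 0.507, -0.238, 1.5, 0.126, 1.149, -0.155], TCP at [235.737, -578.827, 250.275] pointing down, gripper open.
Joint ranges: [-3.08, 3.08], [-0.24, 2.05], [-1.43, 1.35], [0, 2.5], [-1.52, 4.66], [0.17, 1.96], [-2.89, 2.89]. Speed limits (rad/s): [2.39, 2.39, 3.14, 3.14, 3.14, 3.14, 3.14].

INTERFACE

Orientations are given as a unit quaternion [w, x, y, z].
In Python, from cell import status, imaging, order gives the robot as it stands.
- The arm moves only by the tool arm_command, never from a script. Its argument "deltas" is a list of rows, each a list of 4 numbers: the shift along the tool's x, y, z in mm, then the turn about the tool's z in degrees. A call has 1 to 8 rows; each row is the pose to reach, as a shift and turn from the pose commanded when the call began, along the tool's axes at that moment; what a row does not reach only later rows make up. A row lasts 1/8 s, in which the tool goes at most 62.5 mm and 10.7 degrees, less where a joint would pass 70% of its speed; a pose out of reach is approached as far as the arm can. A call with a gripper value outside its range is refused whole. "fingers" is the finger opening in mm, from 0 to 85.4, set as the call begins (left out, the last holds). The fingers move at their own pace and stop on an object; "squeeze" is the grip in N (left out, the last holds). Time passes only in rows, so rows that repeat a pose let the fingers close. It gives the time, the measured TCP pose, the force, the opening and the grip force at its end, in the units of the state.
- status.sense(): the state, without advancing time (a new reading comes with each control period).
- imaging.snapshot(name): name is "scene" or "top" or "wrist"; returns the picture (400x640x3 uint8, blue, green, red); there is no depth.
- imaging.get_calibration(name): a dict with "intrinsics" (3x3 intrinsics, pixels), "world_to_cam" (4x4, takes a point from world to camera coordinates). Camera axes: x right, y down, z forward; pixel columns grow to the right and rows downward; lengths in mm; the calibration is good to about 2 mm. A picture is of the moment at which its call begins: read the wrist's pose just before it. get_calibration takes no time and is no camera call; for the wrist camera it gives the pose at the moment of the call.
- order.job_done(): hands the job in; it is judged then, once.
The state is a dict: "t": time; "q": joint angles; "dq": joint speeds; "tau": joint torques, N m; "tool_pos": TCP position; "tcp_rot": TCP orientation; "force": force on the tool from outside, world axes, zero at the start; "ft_torque": the same for the moment, N m; "gripper_width": finger opening in mm; "gripper_force": force on a finger pad.
Only numpy, scipy, OpenCV 4.12 (cv2) and the standard library are available. Lean on these libraries where they do the work, as an engineer would, in place of code of your own. Each camera call takes 0.05 s, during which the arm holds its last target. There are 200 camera calls.

## Working session

There is one attempt and no reset: what is moved stays moved. The work goes in short steps, Python scripts to look and compute and a tool call to move; the robot and the scene stay as the last step left them, time stands still between calls to the robot, and variables do not carry over. Pictures are saved under pics/ and viewed, at most 10 in all, crops included, and the job is handed in when it is done.

Besides the shell and the picture viewer there is one more tool, called after "Call:" as name([rows], argument=value, ...), one row to a line, values as JSON. arm_command: Moves the arm, as the interface text tells. Its arguments: {"type":"object","properties":{"deltas":{"type":"array"},"fingers":{"type":"number"},"squeeze":{"type":"number"}},"required":["deltas"]}

```bash
mkdir -p pics
python3 - <<'E'
from cell import status, imaging
import cv2,numpy as np,json
s=status.sense();print(s['t'],s['tool_pos'],s['tcp_rot'])
for n in ("scene","top"):
    im=imaging.snapshot(n);cv2.imwrite(f"pics/{n}0.png",im)
    c=imaging.get_calibration(n);print(n,np.round(c["intrinsics"],1).tolist(),np.round(c["world_to_cam"],3).tolist())
E
```

```text
0.0 [ 235.49671976 -578.40072137  249.4139601 ] [-8.91964450e-04  9.81355268e-01  1.92200416e-01 -2.03386912e-04]
scene [[481.1, 0.0, 324.4], [0.0, 481.1, 205.5], [0.0, 0.0, 1.0]] [[-0.998, 0.063, 0.003, 485.962], [0.045, 0.743, -0.668, 76.599], [-0.045, -0.666, -0.745, 1712.641], [0.0, 0.0, 0.0, 1.0]]
top [[417.0, 0.0, 324.1], [0.0, 417.0, 193.5], [0.0, 0.0, 1.0]] [[0.002, -1.0, -0.015, 3.639], [-0.996, -0.001, -0.089, 510.38], [0.089, 0.015, -0.996, 1387.895], [0.0, 0.0, 0.0, 1.0]]
```

View pics/scene0.png

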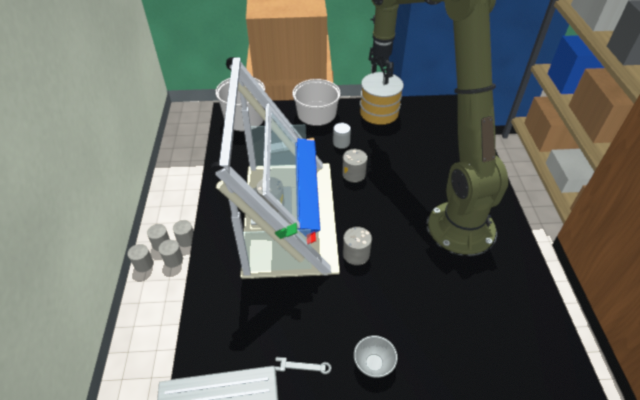

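View pics/top0.png

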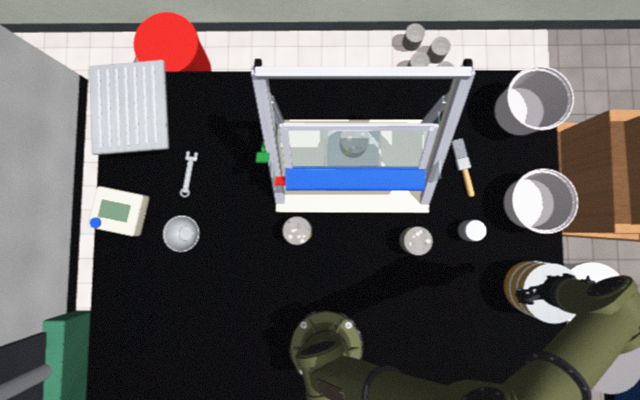

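Scene: blue lip at about (308,185), red pointer at (312,237), green clip at (287,231). Top: blue lip at (355,179), red at (280,181), green at (262,156); cores at (297,231) and (417,240).

```bash
cat > h.py <<'E'
import cv2,numpy as np
from cell import imaging,status
def cal(n):
    c=imaging.get_calibration(n);return np.array(c["intrinsics"]),np.array(c["world_to_cam"])
def ray(n,uv):
    K,T=cal(n);d=T[:3,:3].T@np.linalg.inv(K)@[uv[0],uv[1],1];return -T[:3,:3].T@T[:3,3],d/np.linalg.norm(d)
def onz(n,uv,z):
    o,d=ray(n,uv);return o+d*(z-o[2])/d[2]
def tri(a,b):
    (o1,d1),(o2,d2)=ray("scene",a),ray("top",b)
    s=np.linalg.lstsq(np.c_[d1,-d2],o2-o1,rcond=None)[0];p,q=o1+s[0]*d1,o2+s[1]*d2
    return (p+q)/2,np.linalg.norm(p-q)
def proj(n,p):
    K,T=cal(n);v=K@(T[:3,:3]@p+T[:3,3]);return v[:2]/v[2]
def masks(im):
    h=cv2.cvtColor(im,cv2.COLOR_BGR2HSV)
    return dict(blue=cv2.inRange(h,(105,130,120),(120,255,255)),red=cv2.inRange(h,(0,150,100),(6,255,255))|cv2.inRange(h,(174,150,100),(180,255,255)),green=cv2.inRange(h,(50,150,60),(80,255,255)))
E
python3 - <<'E'
from h import *
roi=dict(scene=(215,50,140,240),top=(240,50,240,175))
tiles=[]
for n,(x,y,w,h) in roi.items():
    im=cv2.imread(f"pics/{n}0.png");
    for k,m in masks(im).items():
        m2=np.zeros_like(m);m2[y:y+h,x:x+w]=m[y:y+h,x:x+w]
        c=max(cv2.findContours(m2,0,2)[0],key=cv2.contourArea)
        print(n,k,cv2.contourArea(c),np.mean(c[:,0],0).round(1),cv2.approxPolyDP(c,1.5,True)[:,0].tolist())
a=cv2.imread("pics/scene0.png")[150:290,215:355];b=cv2.imread("pics/top0.png")[140:220,240:440]
a=cv2.resize(a,None,fx=2.8,fy=2.8,interpolation=2)[:,:390];b=cv2.resize(b,None,fx=4,fy=4,interpolation=2)
c=np.zeros((600,800,3),np.uint8);c[:320,:800]=b
cv2.imwrite("pics/c1.png",b);a=cv2.imread("pics/scene0.png")[130:280,220:350];cv2.imwrite("pics/c2.png",cv2.resize(a,None,fx=4,fy=4,interpolation=2))
for nm,uv in (("core1",(297,231)),("core2",(417,240))): print(nm,onz("top",uv,90))
for uv in ((275,212),(430,213)): print(onz("top",uv,12))
E
```

```text
scene blue 1731.5 [308.3 189. ] [[298, 138], [296, 143], [298, 219], [300, 222], [299, 229], [305, 233], [319, 229], [314, 141]]
scene red 37.0 [312.6 238. ] [[314, 233], [310, 235], [311, 242], [315, 240]]
scene green 126.5 [287.  230.8] [[295, 224], [276, 233], [280, 237], [295, 232]]
top blue 3044.0 [394.3 175.4] [[286, 169], [286, 189], [423, 190], [425, 183], [425, 170], [416, 167], [293, 167]]
top red 52.5 [278.  180.5] [[276, 177], [275, 184], [283, 184], [283, 177]]
top green 128.5 [261.1 152.5] [[262, 142], [261, 150], [256, 153], [256, 162], [267, 161], [267, 153], [263, 149]]
core1 [383.90502956  89.85557947  90.        ]
core2 [ 356.13283666 -292.19048675   90.        ]
[448.06837001 171.47298272  12.        ]
[ 445.32162281 -353.69000189   12.        ]
```

View pics/c1.png

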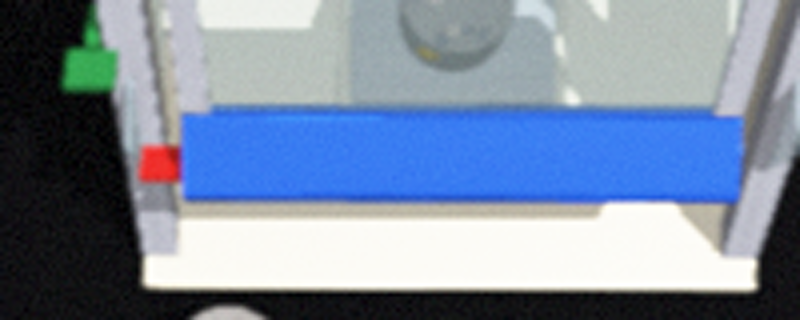

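View pics/c2.png

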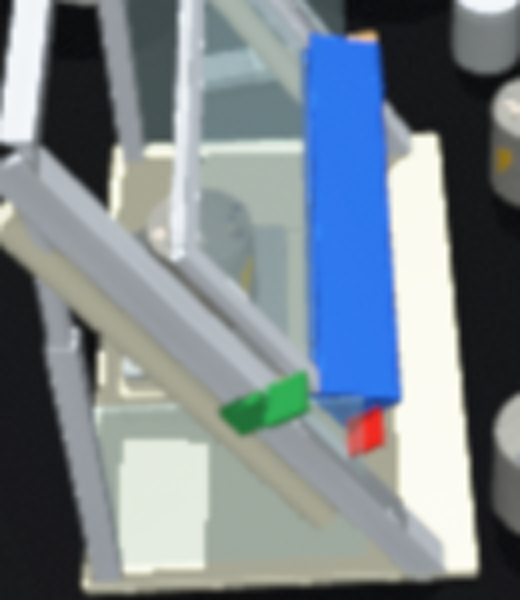

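Top crop: lip front corners at (286,189.5) and (425,190.7). Scene crop: same corners at (319.5,230.5) and (314.5,140).

Run:
```python
from h import *
L,e1=tri((319.5,230.5),(285.8,189.8));R,e2=tri((314.7,139.5),(425.3,190.8))
print("L",L,e1,"R",R,e2,np.linalg.norm(L-R))
print("red",tri((312.6,237.7),(279.3,180.7)))
print("green body", tri((290,229),(261.5,157.5)))
b=[onz("top",uv,12) for uv in ((275.6,212.3),(429.3,212.3))];print(b)
y=(L-R);y[2]=0;y/=np.linalg.norm(y);yaw=np.arctan2(-y[0],y[1]);print("yaw deg",np.degrees(yaw))
f=np.array([np.cos(yaw),np.sin(yaw),0]);Z=f*.5+np.array([0,0,1])*.866
print("lip mid",(L+R)/2)
for nm,uv in (("core1",(297,231)),("core2",(417,240))): print(nm,onz("top",uv,85))
s=status.sense();T=cal("wrist")[1];print(s['q'])
```

```text
L [509.59775421 118.85865663 165.30366995] 1.440731977312296 R [ 504.71143452 -302.317019    174.14548694] 0.9122459879883212 421.2968117468093
red (array([535.1364804 , 140.21610655, 159.13442264]), np.float64(4.808106876546252))
green body (array([595.45519832, 179.65530338, 253.2268377 ]), np.float64(5.066387724956918))
[array([447.05062317, 169.416122  ,  12.        ]), array([ 447.68580894, -351.37996601,   12.        ])]
yaw deg -0.6646939794327137
lip mid [507.15459436 -91.72918119 169.72457845]
core1 [383.90156264  90.25437635  85.        ]
core2 [ 356.02556528 -293.21966816   85.        ]
[ 1.28952857  0.50822799 -0.2375064   1.50106435  0.12569852  1.14889664
 -0.15480621]
```

Call:
arm_command([
  [12,-12,0,1],
  [35,-34,0,4],
  [62,-60,0,8],
  [90,-87,0,12],
  [120,-116,0,16],
  [150,-145,0,19],
  [175,-169,0,22],
  [190,-184,0,22.6],
], fingers=0)

```text
t: 1.1
tool_pos: [343.1, -333.6, 250.4]
tcp_rot: [-0.0, 1.0, -0.003, 0.0]
force: [-0.0, -0.5, -0.2]
gripper_width: -0.3
gripper_force: 0.0
```

Run:
```python
from cell import status
from scipy.spatial.transform import Rotation as R
s=status.sense();q=s['tcp_rot'];print(s['t'],s['tool_pos'],s['gripper_width']);print(R.from_quat(q,scalar_first=True).as_matrix().round(4))
```

```text
1.1 [ 343.12729768 -333.5752892   250.41278237] -0.2873795691761568
[[ 1.0e+00 -6.4e-03  3.0e-04]
 [-6.4e-03 -1.0e+00  6.0e-04]
 [ 3.0e-04 -6.0e-04 -1.0e+00]]
```

Call:
arm_command([
  [10,-20,0,0],
  [30,-60,0,0],
  [52,-110,0,0],
  [75,-160,0,10],
  [95,-205,0,0],
  [105,-232,15,0],
  [110,-241,40,0],
  [112,-242,60,0],
])

```text
t: 2.1
tool_pos: [455.6, -93.4, 189.6]
tcp_rot: [-0.0, 1.0, -0.003, -0.0]
force: [-0.1, -0.4, 0.1]
gripper_width: -0.1
gripper_force: 0.0
```

Call:
arm_command([
  [0,0,12,0],
  [0,0,22,0],
  [8,0,26,0],
  [18,0,26,0],
  [26,0,26,0],
  [30,0,26,0],
  [30,0,26,0],
])

```text
t: 2.98
tool_pos: [486.5, -95.8, 164.3]
tcp_rot: [-0.0, 1.0, -0.004, 0.0]
force: [0.2, 0.5, 0.4]
gripper_width: -0.1
gripper_force: 0.0
```

Run:
```python
from h import *
im=imaging.snapshot("wrist");cv2.imwrite("pics/w1.png",im);s=imaging.snapshot("scene");cv2.imwrite("pics/s1.png",s)
a=cv2.resize(s[130:280,220:380],None,fx=2.5,fy=2.5,interpolation=2);c=np.zeros((400,800,3),np.uint8);c[:375,:400]=a;c[:250,400:]=cv2.resize(im,(400,250));cv2.imwrite("pics/m1.png",c)
```

```text
(no output)
```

View pics/m1.png

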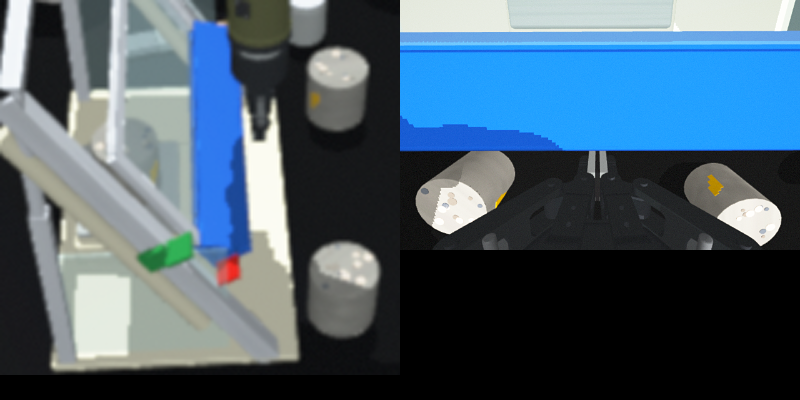

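Fingers stand in front of the lip's lower edge, tips below it (scene crop around (260,130)). Advance gently to contact.

Call:
arm_command([
  [2,0,0,0],
  [4,0,0,0],
  [6,0,0,0],
  [8,0,0,0],
  [10,0,0,0],
  [12,0,0,0],
  [14,0,0,0],
  [14,0,0,0],
])

```text
t: 4.08
tool_pos: [495.3, -95.9, 163.8]
tcp_rot: [0.0, 1.0, -0.004, -0.005]
force: [-15.6, -0.2, 11.8]
gripper_width: -0.1
gripper_force: 7.9
```

Call:
arm_command([
  [0,0,-3,0],
  [1,0,-6,0],
  [2.5,0,-9,0],
  [4,0,-11,0],
  [5,0,-13,0],
  [5,0,-13,0],
])

```text
t: 4.82
tool_pos: [502.3, -96.0, 176.6]
tcp_rot: [-0.0, 1.0, -0.004, -0.003]
force: [-8.8, 0.2, 3.3]
gripper_width: -0.1
gripper_force: 4.1
```

```bash
cat >> h.py <<'E'
def redgreen(n,im):
    x,y,w,h=dict(scene=(215,50,140,240),top=(240,50,240,175))[n];o={}
    for k,m in masks(im).items():
        m2=np.zeros_like(m);m2[y:y+h,x:x+w]=m[y:y+h,x:x+w]
        c=max(cv2.findContours(m2,0,2)[0],key=cv2.contourArea);M=cv2.moments(c)
        o[k]=(round(M['m10']/M['m00'],2),round(M['m01']/M['m00'],2))
    return o
E
python3 - <<'E'
from h import *
for n in ("scene","top"):
    print(n,redgreen(n,cv2.imread(f"pics/{n}0.png")),redgreen(n,imaging.snapshot(n)))
E
```

```text
scene {'blue': (306.77, 186.01), 'red': (312.46, 237.2), 'green': (286.79, 231.09)} {'blue': (304.02, 186.6), 'red': (311.06, 234.33), 'green': (287.06, 230.87)}
top {'blue': (355.58, 178.19), 'red': (279.23, 180.62), 'green': (261.39, 156.06)} {'blue': (314.3, 174.95), 'red': (278.98, 177.6), 'green': (261.39, 156.06)}
```

Call:
arm_command([
  [2,0,-3,0],
  [5,0,-8,0],
  [9,0,-15,0],
  [13,0,-22,0],
  [17,0,-29,0],
  [20,0,-35,0],
  [22,0,-38,0],
  [22,0,-38,0],
])

```text
t: 5.92
tool_pos: [524.5, -96.1, 214.8]
tcp_rot: [-0.0, 1.0, -0.004, -0.003]
force: [-9.9, 0.8, 5.5]
gripper_width: 0.3
gripper_force: 4.6
```

Run:
```python
from h import *
for n in ("scene","top"):
    im=imaging.snapshot(n);cv2.imwrite(f"pics/{n}2.png",im);print(n,redgreen(n,im))
```

```text
scene {'blue': (296.69, 179.36), 'red': (301.37, 226.37), 'green': (286.97, 230.86)}
top {'blue': (314.11, 165.51), 'red': (278.0, 168.5), 'green': (261.36, 156.16)}
```

Run:
```python
from h import *
a=cv2.imread("pics/scene2.png")[200:260,260:335];b=cv2.imread("pics/top2.png")[140:190,245:305]
c=np.zeros((500,800,3),np.uint8);c[:300,:375]=cv2.resize(a,None,fx=5,fy=5,interpolation=0);c[:350,380:800]=cv2.resize(b,None,fx=7,fy=7,interpolation=0)
cv2.imwrite("pics/m2.png",c)
P=[tri(r,t)[0] for r,t in (((312.46,237.2),(279.23,180.62)),((311.06,234.33),(278.98,177.6)),((301.37,226.37),(278,168.5)))]
for p in P: print(p.round(1),(p-P[0])@[.5,0,.866])
```

```text
[535.3 140.1 161.5] 0.0
[541.1 139.5 175.6] 15.160438179368024
[566.3 137.6 212.7] 59.90571783056756
```

View pics/m2.png

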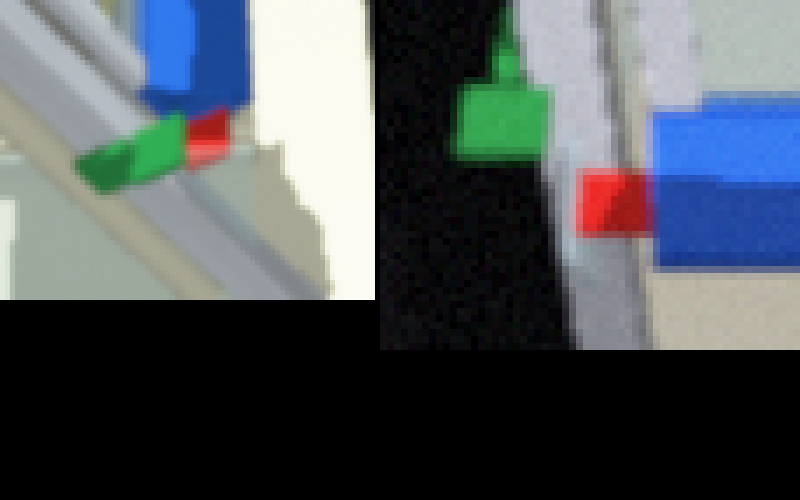

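Run:
```python
from h import *
H=np.array([[.866,0,-.5],[0,1,0],[.5,0,.866]])
for nm,a,b in (("green FI",(297,222.6),(269.4,162.2)),("red tip F",(305.8,229.8),(273.5,173.2)),("red tip F top",(305.8,228),(273.5,173))):
    p,e=tri(a,b);print(nm,p.round(1),round(e,1),(H@(p-[507.2+30,-92,169.7+52])).round(1))
# planar method: points known in the y-Z plane: cast rays on plane hood x = 18mm (centre) through lip edge
n=H[0]
def onplane(nm,uv,xh):
    o,d=ray(nm,uv);q=np.array([507.2,-92,169.7]);return H@(o+d*((xh-n@(o-q))/(n@d))-q)
for xh in (3,18):
  print(xh,"red top",onplane("top",(275,168.5),xh).round(1),"red scene",onplane("scene",(301.4,227),xh).round(1),"green top",onplane("top",(265,157.5),xh).round(1),"green scene",onplane("scene",(290,227),xh).round(1))
for y in (0,235):print("pointer0 pred", proj("top",np.array([507.2,-92,169.7])+H.T@[18,235,5]),proj("scene",np.array([507.2,-92,169.7])+H.T@[18,235,5]))
```

```text
green FI [578.2 157.1 254.4] 1.8 [ 19.2 249.1  48.8]
red tip F [553.1 150.8 211.6] 0.8 [ 18.8 242.8  -0.8]
red tip F top [552.8 149.8 218.8] 0.6 [ 14.9 241.8   5.3]
3 red top [  3.  232.5 101.8] red scene [  3.  274.3 110.5] green top [  3.  254.8 150.2] green scene [  3.  315.7 171.3]
18 red top [ 18.  235.7  83. ] red scene [ 18.  250.   84.9] green top [ 18.  258.4 132.4] green scene [ 18.  292.5 147.5]
pointer0 pred [277.99619588 184.45395869] [315.05263704 236.96638383]
pointer0 pred [277.99619588 184.45395869] [315.05263704 236.96638383]
```

Call:
arm_command([
  [2,0,-3,0],
  [5,0,-9,0],
  [9,0,-15,0],
  [12,0,-21,0],
  [15,0,-26,0],
  [17,0,-29,0],
  [17,0,-29,0],
])

```text
t: 6.9
tool_pos: [541.2, -96.1, 243.8]
tcp_rot: [-0.0, 1.0, -0.004, -0.003]
force: [-9.7, 0.4, 5.2]
gripper_width: -0.0
gripper_force: 5.3
```

Run:
```python
from h import *
I={}
for n in ("scene","top","wrist"):
    im=imaging.snapshot(n);cv2.imwrite(f"pics/{n}3.png",im);I[n]=im
    if n!="wrist":print(n,redgreen(n,im))
c=np.zeros((600,800,3),np.uint8);a=I["scene"][200:260,260:335];b=I["top"][140:190,245:305]
c[:300,:375]=cv2.resize(a,None,fx=5,fy=5,interpolation=0);c[:350,380:800]=cv2.resize(b,None,fx=7,fy=7,interpolation=0);c[350:600,:400]=cv2.resize(I["wrist"],(400,250))
cv2.imwrite("pics/m3.png",c)
```

```text
scene {'blue': (291.21, 174.16), 'red': (295.55, 220.12), 'green': (286.76, 231.09)}
top {'blue': (313.22, 158.32), 'red': (276.61, 161.52), 'green': (261.36, 156.02)}
```

View pics/m3.png

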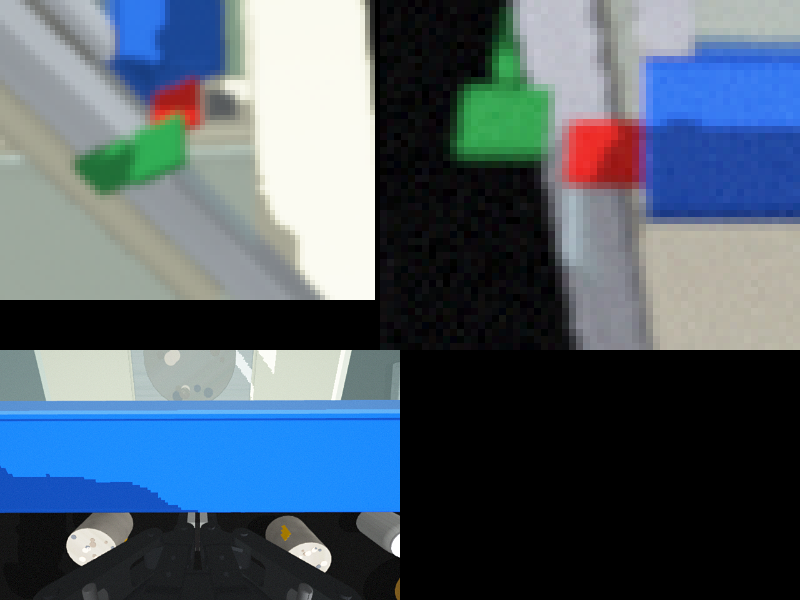

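Call:
arm_command([
  [2,0,-3,0],
  [4,0,-7,0],
  [6,0,-10,0],
  [6,0,-10,0],
  [2,0,-10,0],
  [-8,0,-10,0],
  [-25,0,-10,0],
  [-45,0,-10,0],
])

```text
t: 8.05
tool_pos: [498.6, -95.9, 254.3]
tcp_rot: [-0.0, 1.0, -0.004, 0.0]
force: [0.2, 0.7, 0.2]
gripper_width: 0.2
gripper_force: 0.0
```

Call:
arm_command([
  [-10,-15,-5,0],
  [-25,-50,-15,0],
  [-40,-90,-25,0],
  [-50,-130,-35,0],
  [-60,-165,-40,0],
  [-60,-190,-40,0],
  [-60,-200,-40,0],
  [-60,-200,-40,0],
])

```text
t: 9.05
tool_pos: [440.7, 105.0, 294.4]
tcp_rot: [-0.0, 1.0, -0.003, 0.0]
force: [0.2, 0.3, 0.6]
gripper_width: 0.3
gripper_force: 0.0
```

Run:
```python
from h import *
K,T=cal("wrist");print(K.round(1).tolist(),(-T[:3,:3].T@T[:3,3]).round(1),T[:3,:3].round(2).tolist())
for n in ("scene","top","wrist"):
    im=imaging.snapshot(n);cv2.imwrite(f"pics/{n}4.png",im)
    if n!="wrist":print(n,redgreen(n,im))
```

```text
[[303.0, 0.0, 315.6], [0.0, 303.0, 195.4], [0.0, 0.0, 1.0]] [519.2 103.1 418.6] [[-0.01, -1.0, -0.0], [-0.95, 0.01, 0.31], [-0.31, 0.0, -0.95]]
scene {'blue': (290.06, 167.97), 'red': (292.95, 218.81), 'green': (286.74, 231.13)}
top {'blue': (357.12, 156.07), 'red': (275.86, 159.04), 'green': (261.38, 156.16)}
```

View pics/wrist4.png

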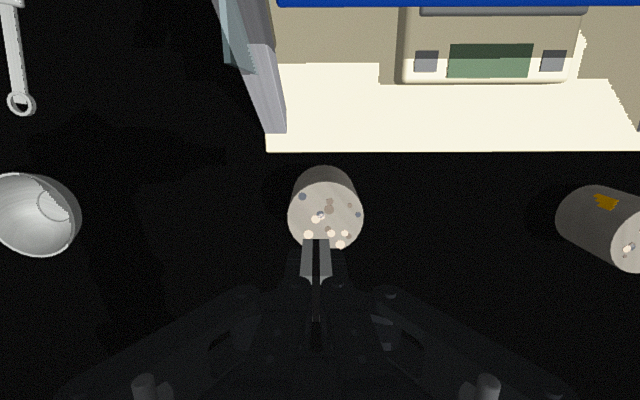

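The wrist view has only the lip at its top edge and core_a undisturbed at (325,210); the pointer is out of view. Raise for two near views with a baseline.

Call:
arm_command([
  [0,-3,-12,0],
  [0,-10,-35,0],
  [0,-17,-58,0],
  [0,-20,-75,0],
  [0,-20,-82,0],
  [0,-20,-82,0],
])

```text
t: 9.95
tool_pos: [441.0, 124.2, 376.6]
tcp_rot: [-0.0, 1.0, -0.004, 0.0]
force: [0.4, 0.1, 0.7]
gripper_width: -0.2
gripper_force: 0.0
```

```bash
cat > snap.py <<'E'
import sys,json
from h import *
K,T=cal("wrist");im=imaging.snapshot("wrist");n=sys.argv[1]
cv2.imwrite(f"pics/{n}.png",im);np.savez(f"{n}.npz",K=K,T=T)
print((-T[:3,:3].T@T[:3,3]).round(1))
for k,m in masks(im).items():
    cs=cv2.findContours(m,0,2)[0]
    if cs and k!="blue":
        c=max(cs,key=cv2.contourArea);print(k,cv2.contourArea(c),cv2.approxPolyDP(c,1.5,True)[:,0].tolist())
E
python3 snap.py wa
```

```text
[519.4 122.1 500.9]
red 812.0 [[271, 2], [273, 18], [318, 17], [318, 0], [272, 0]]
green 571.0 [[209, 0], [212, 11], [262, 10], [262, 0]]
```

Call:
arm_command([
  [10,0,0,0],
  [30,0,0,0],
  [55,0,0,0],
  [78,0,0,0],
  [92,0,0,0],
  [95,0,0,0],
  [95,0,0,0],
])

```text
t: 10.88
tool_pos: [535.5, 123.9, 376.1]
tcp_rot: [-0.0, 1.0, -0.004, -0.0]
force: [-0.1, 0.3, 0.4]
gripper_width: -0.2
gripper_force: 0.0
```

```bash
python3 snap.py wb
python3 - <<'E'
import cv2,numpy as np
a=cv2.imread("pics/wa.png")[0:200,120:420];b=cv2.imread("pics/wb.png")[60:260,120:420]
cv2.imwrite("pics/m5.png",cv2.resize(np.vstack([a,b]),None,fx=1.5,fy=1.5,interpolation=0))
E
```

```text
[614.1 121.9 500.3]
red 1451.5 [[278, 111], [278, 147], [318, 146], [318, 111]]
green 2299.0 [[241, 60], [240, 102], [225, 102], [222, 142], [224, 145], [269, 145], [269, 105], [256, 102]]
```

View pics/m5.png

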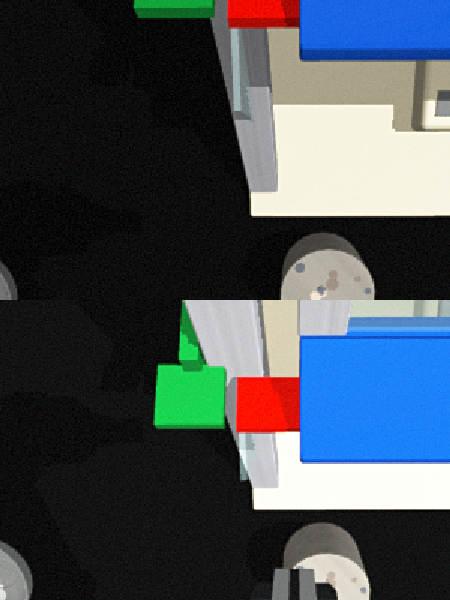

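Two near views: green and red front edges at rows about 11/18 (first) and 145/147 (second).

```bash
cat > tri.py <<'E'
from h import *
def edge(im,ch,c0,c1,r0,r1,oth):
    p=im[r0:r1,c0:c1].astype(float);p=(p[...,ch]-p[...,oth]).mean(1)
    h=p.max()*.5;i=np.where(p>h)[0].max();return r0+i+(p[i]-h)/(p[i]-p[i+1]) 
H=np.array([[.866,0,-.5],[0,1,0],[.5,0,.866]]);R={}
D={n:np.load(n+".npz") for n in("wa","wb")};I={n:cv2.imread(f"pics/{n}.png") for n in D}
for nm,ch,oth,w in (("green",1,2,dict(wa=(240,258,3,25,265.),wb=(248,266,125,165,269.5))),("red",2,1,dict(wa=(276,290,3,30,272.5),wb=(281,295,125,165,277.5)))):
    P=[];uv=[]
    for n,(c0,c1,r0,r1,u) in w.items():
        v=edge(I[n],ch,c0,c1,r0,r1,oth);c=(c0+c1)/2
        uv.append([c,v]);P.append(D[n]["K"]@D[n]["T"][:3])
    # solve with same world y free per view: use x,z only from row constraints at approx y
    y=165 if nm=="green" else 148
    A=[];b=[]
    for (c,v),p in zip(uv,P):
        r=p[1]-v*p[2];A.append([r[0],r[2]]);b.append(-r[3]-r[1]*y)
    x,z=np.linalg.solve(A,b);R[nm]=np.array([x,y,z]);print(nm,np.round(uv,2).tolist(),R[nm].round(1),(H@(R[nm]-[507,-92,170])).round(1))
print("green-red hood",(H@(R["green"]-R["red"])).round(1))
E
python3 tri.py
```

```text
green [[249.0, 11.17], [257.0, 144.61]] [578.5 165.  256.2] [ 18.8 257.  110.4]
red [[283.0, 17.69], [288.0, 147.55]] [575.2 148.  251.6] [ 18.3 240.  104.8]
green-red hood [ 0.5 17.   5.6]
```

Remaining 5.6 mm along the guides, with matching depth. Push about 5 mm more.

Call:
arm_command([
  [-10,10,0,0],
  [-30,35,0,0],
  [-45,75,0,0],
  [-45,120,10,0],
  [-45,165,40,0],
  [-45,200,80,0],
  [-45,218,110,0],
  [-45,220,124,0],
])

```text
t: 11.92
tool_pos: [487.4, -97.5, 251.3]
tcp_rot: [0.0, 1.0, -0.005, -0.001]
force: [0.4, 0.3, -0.2]
gripper_width: -0.2
gripper_force: 0.0
```

Call:
arm_command([
  [0,0,0,0],
  [10,0,0,0],
  [25,0,0,0],
  [40,0,0,0],
  [46,0,0,0],
  [46,0,0,0],
])

```text
t: 12.68
tool_pos: [535.5, -96.0, 252.0]
tcp_rot: [-0.0, 1.0, -0.004, -0.0]
force: [-0.8, 0.4, -0.4]
gripper_width: -0.1
gripper_force: 0.0
```

Call:
arm_command([
  [3,0,0,0],
  [7,0,0,0],
  [11,0,-1,0],
  [13,0,-3,0],
  [15,0,-5,0],
  [16,0,-6,0],
  [16,0,-6,0],
])

```text
t: 13.55
tool_pos: [549.5, -96.4, 258.1]
tcp_rot: [0.0, 1.0, -0.004, -0.002]
force: [-6.9, 0.6, 1.1]
gripper_width: 0.2
gripper_force: 3.5
```

Run:
```python
from h import *
for n in ("scene","top"):
    im=imaging.snapshot(n);print(n,redgreen(n,im))
```

```text
scene {'blue': (288.28, 170.99), 'red': (291.79, 218.62), 'green': (286.82, 231.1)}
top {'blue': (313.39, 154.57), 'red': (275.71, 157.91), 'green': (261.45, 155.99)}
```

Call:
arm_command([
  [-4,0,0,0],
  [-15,0,0,0],
  [-32,0,0,0],
  [-52,0,0,0],
  [-62,-10,-20,0],
  [-62,-40,-60,0],
  [-62,-80,-95,0],
  [-62,-120,-118,0],
])

```text
t: 14.65
tool_pos: [490.0, 25.3, 378.5]
tcp_rot: [-0.0, 1.0, -0.004, 0.002]
force: [0.8, 0.4, -0.2]
gripper_width: 0.1
gripper_force: 0.0
```

Call:
arm_command([
  [0,-35,0,0],
  [0,-65,0,0],
  [-15,-90,0,0],
  [-35,-100,0,0],
  [-48,-100,0,0],
  [-48,-100,0,0],
])

```text
t: 15.4
tool_pos: [442.1, 123.4, 376.8]
tcp_rot: [0.0, 1.0, -0.004, 0.001]
force: [0.7, 0.4, -0.8]
gripper_width: 0.1
gripper_force: 0.0
```

```bash
python3 snap.py wa
```

```text
[520.5 121.4 501.1]
red 652.0 [[269, 0], [270, 14], [317, 13], [317, 0]]
green 678.0 [[208, 0], [208, 7], [211, 13], [260, 13], [261, 0]]
```

Call:
arm_command([
  [10,0,0,0],
  [30,0,0,0],
  [55,0,0,0],
  [78,0,0,0],
  [92,0,0,0],
  [95,0,0,0],
  [95,0,0,0],
])

```text
t: 16.32
tool_pos: [537.7, 123.8, 376.2]
tcp_rot: [-0.0, 1.0, -0.004, -0.0]
force: [-1.1, 0.2, 1.0]
gripper_width: 0.3
gripper_force: 0.0
```

```bash
python3 snap.py wb; python3 tri.py
```

```text
[616.2 121.8 500.3]
red 1503.0 [[277, 111], [276, 145], [278, 148], [318, 147], [318, 111]]
green 2277.5 [[241, 63], [240, 105], [225, 105], [222, 145], [225, 148], [269, 147], [269, 107], [258, 107], [256, 105]]
green [[249.0, 13.17], [257.0, 147.26]] [578.5 165.  256.2] [ 18.8 257.  110.4]
red [[283.0, 13.74], [288.0, 148.02]] [577.8 148.  256.8] [ 18.  240.  110.5]
green-red hood [ 0.9 17.  -0.2]
```

Level to within about 1 mm and the arm is clear; handing in.

```bash
python3 -c "
from cell import order
print(order.job_done())"
```

```text
the job is handed in; nothing more can be done
None
```

The window is up with its red pointer level with the green mark (measured offset about 0.2 mm along the guides), the arm is clear of everything, and the job was handed in at about 16 s; no verdict came back. With the tool only able to point down, the closed fingers pushed on the lip's lower front edge, tips below it, rather than on its underside.

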